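Set and lock the sunken air-pressure knob of a foil-tray press

TASK

The foil-tray closing press has been left with too little air pressure. Pull up the small regulator knob sunk in the well of its control deck so that it unlocks, turn it clockwise until the gauge needle stands at the long five-bar mark, within a third of a bar, then press it back down until it is fully down and locked, feeling for it to drop in with a touch of turning rather than forcing its teeth. Let go of it, do not lean on the well, and leave the trays around the press where they are.

Things in the scene. Friction and masses are not known exactly. Their poses are not given: they have to be found in the camera images.
- knob_grip (a point): Point on the axis of the black ribbed round regulator knob at a good height to grip, 20 mm above the floor of its well while the knob is down; the knob is 30 mm in diameter and reaches from 3 to 26 mm above the well's floor (its top 2 mm below the deck), z up. It rises with the knob.
- knob_lift (a joint): How far the knob is pulled up, m: 0 = fully down and locked (the start), 0.006 = at its upper stop. About 2.5 N of friction keeps it wherever it is left. Below 0.0035 lugs in it stand between the teeth of a hidden collar and it cannot turn (about 3 degrees of play either way); above that it turns, against about 0.05 N m of friction.
- knob: The regulator knob with its spindle; origin on its axis at the floor of the well (it turns, but does not rise), z up along the axis. Turning it clockwise seen from above raises the pressure; it starts at the locked position.
- collar: The hidden toothed collar inside the knob (unseen); origin on the knob's axis at the floor of the well. The knob goes down only where its lugs meet gaps between the teeth; else it stops on them at a lift of 0.0035. The gaps are even and so close that one is always within 20 degrees to one side or the other. More than 20 N on the teeth, pressed or twisted, harms them.
- well: Round aluminium well, 80 mm in diameter and 28 mm deep, sunk in a square 118 mm flange flush with the deck; origin at the centre of its floor, z up, x away from the machine's front. Its rim lies 105 mm above the bench. The tall column frame of the press stands 0.18 m to the left (+y) of the knob's axis.
- gauge: Round steel pressure gauge, 72 mm across and 12 mm high, white dial up, on the deck 115 mm beyond the knob; origin at the centre of its underside, z up, x from its centre to the long five-bar mark. Eleven marks from 0 to 10 bar, 27 degrees apart, rising clockwise seen from above; only the five-bar mark is long (13 mm, the others 6 mm).
- needle_tip (a point): Tip of the black gauge needle, 26 mm from the gauge's centre; it starts 0.31 to 0.7 rad short of (anticlockwise from) the five-bar mark. It turns 0.35 rad clockwise for each rad that the knob is turned clockwise.
- five_bar_mark (a point): Where the needle's tip stands at exactly five bar, 26 mm from the gauge's centre on the long mark.
- empties: Loose stack of nested empty foil trays, 142 by 205 mm (x, y) and 120 mm high, on the bench to the right of the press; origin under its centre. Leave alone.
- packed_a: Loose packed foil tray with a white board lid, 142 by 205 by 43 mm, on the bench in front of the press; origin under its centre. Leave alone.
- packed_b: Loose packed foil tray with a white board lid, 142 by 205 by 43 mm, on the bench to the right of the press; origin under its centre. Leave alone.

How it is judged:
By the outcome, as a careful person would: the job done as asked, in the order asked, and still so for the second after the job is handed in, with the robot touching nothing.
It also fails if it takes over 54 s, if anything falls off the work surface, if the arm or the gripper's body presses on something with over 40 N, if the wrist force passes 120 N, or if a joint passes its speed limit or range.

ROBOT

A 6-joint arm with a two-finger parallel gripper is mounted at the origin on the work surface. World frame = base frame: x ahead of the robot, y to its left, z up, the work surface at z = 0. Lengths are in m, angles in rad, forces in N, time in s.
With the tool pointing down it reaches from about 0.3 to 0.775 m from the base axis. Payload 14.6 kg.
Tool frame: the origin (TCP) lies on the centre line of the jaws, within the pads' length; the fingertips stand 19 mm ahead of it and the grasp point (between the pads) is the TCP; z points along the fingers, y is the direction in which the jaws open and shut (so a half turn about z gives the same grasp; the last joint's range is limited). The gripper opens to 94 mm and grips with 3 to 60 N. Pads are 16 mm wide; open, the fingers measure 119 mm over their backs; the gripper's body (75 mm by 177 mm) begins 78 mm behind the grasp point.
Start: joints at [1.047, 0.3, 1.521, -0, 1.321, -0.067], TCP at [0.243, 0.494, 0.224] pointing down, gripper open.
Joint ranges: [-3.03, 3.03], [-0.79, 2.21], [0.23, 2.52], [-1.04, 4.18], [0, 3.07], [-2.55, 2.55]. Speed limits (rad/s): [2.22, 2.22, 2.57, 3.14, 3.14, 3.14].

INTERFACE

Orientations are given as [roll, pitch, yaw] about the fixed x, y, z axes, in that order (R = Rz(yaw) Ry(pitch) Rx(roll)).
In Python, from station import ctrl gives the robot as it stands. The module is installed in compiled form; this text tells all that it offers.
- The arm moves only by the shell command python3 -m creep 'ROWS' [FORCE]. ROWS is a JSON object of lists of equal length, an entry for each row: "translation": the shift along the world's x, y, z in mm, a list of three; "yaw": the turn about the world's z in rad; "gripper": the closure in counts, from 0 (fully open) to 255 (shut). A call has 1 to 5 rows; each row is the pose to reach, as a shift and turn from the pose measured when the call began; what a row does not reach only later rows make up. A row lasts 1/12 s, in which the tool goes at most 41.7 mm and 7.16 degrees, less where a joint would pass 70% of its speed; a pose out of reach is approached as far as the arm can. A call with a gripper value outside its range is refused whole. The fingers move at their own pace and stop on an object; FORCE is the grip in N (left out, the last holds). Time passes only in rows, so rows that repeat a pose let the fingers close. It gives the time, the measured TCP pose, the force and the opening at its end, in the units of the state.
- ctrl.get_obs(): the state, without advancing time (a new reading comes with each control period).
- ctrl.camera(name): name is "scene" or "side" or "wrist"; returns a dict with "pixels" (384x512x3 uint8, red, green, blue), "depth" (384x512 float32, m along the optical axis (not along the pixel's ray), 0 where there is no reading), "fx", "fy", "cx", "cy" (pixels), "R" (3x3) and "t" (3): a world point X has camera coordinates R X + t; the wrist camera has in their place "tool_from_camera" (4x4, takes a point from camera to tool coordinates, whose origin is the TCP and whose axes are the flange's). Camera axes: x right, y down, z forward; pixel columns grow to the right and rows downward; lengths in m; the calibration is good to about 2 mm. The wrist camera is an equidistant fisheye: a pixel r from the principal point sees the ray r / f radians off the axis. A picture is of the moment at which its call begins: read the wrist's pose just before it.
- ctrl.hand_in(): hands the job in, once; it reports no verdict.
The state is a dict: "time_s": time; "qpos": joint angles; "joint_vel": joint speeds; "tau": joint torques, N m; "ee_pos": TCP position; "eef_rot": TCP orientation; "force": force on the tool from outside, world axes, zero at the start; "moment": the same for the moment, N m; "grip_width": finger opening in m.
Only numpy, scipy, OpenCV 4.12 (cv2) and the standard library are available. Lean on these libraries where they do the work, as an engineer would, in place of code of your own. Each camera call takes 0.05 s, during which the arm holds its last target. There are 200 camera calls.

## Working session

There is one attempt and no reset: what is moved stays moved. The work goes in short steps, Python scripts to look and compute and a shell command to move; the robot and the scene stay as the last step left them, time stands still between calls to the robot, and variables do not carry over. Pictures are saved under pics/ and viewed, about 8 in all and at most 12, crops included, and the job is handed in when it is done.

```bash
mkdir -p pics
cat > h.py <<'E'
import numpy as np, cv2
from station import ctrl
from scipy.spatial.transform import Rotation as Ro
def save(name,img,crop=None,k=1):
    if crop: x0,y0,x1,y1=crop; img=img[y0:y1,x0:x1]
    cv2.imwrite('pics/'+name,cv2.resize(np.ascontiguousarray(img[:,:,::-1]),None,fx=k,fy=k,interpolation=cv2.INTER_CUBIC))
def ray(c,u,v):
    return np.array([(u-c['cx'])/c['fx'],(v-c['cy'])/c['fy'],1.])
def at_z(c,u,v,z):
    R,t=np.array(c['R']),np.array(c['t']); o=-R.T@t; d=R.T@ray(c,u,v)
    return o+d*(z-o[2])/d[2]
def at_d(c,u,v):
    R,t=np.array(c['R']),np.array(c['t']); d=np.median(c['depth'][v-1:v+2,u-1:u+2]); return R.T@(ray(c,u,v)*d-t)
def wrist_T(o):
    T=np.eye(4); T[:3,:3]=Ro.from_euler('xyz',o['eef_rot']).as_matrix(); T[:3,3]=o['ee_pos']; return T
def w_at_z(c,T,u,v,z):
    dx,dy=(u-c['cx'])/c['fx'],(v-c['cy'])/c['fy']; th=np.hypot(dx,dy); s=np.sin(th)/th if th>1e-9 else 1
    M=T@np.array(c['tool_from_camera']); d=M[:3,:3]@np.array([dx*s,dy*s,np.cos(th)]); o=M[:3,3]
    return o+d*(z-o[2])/d[2]
E
python3 - <<'E'
from h import *
import pickle
print(ctrl.get_obs())
cs={}
for n in('scene','side'):
    cs[n]=ctrl.camera(n)
pickle.dump(cs,open('c0.pkl','wb'))
save('0.png',np.vstack([np.hstack([cs['scene']['pixels'],cs['side']['pixels']])]),None,0.78)
save('s0.png',cs['scene']['pixels'],None,1.5)
E
```

```text
{'time_s': 0.0, 'qpos': array([ 1.04737380e+00,  3.00477557e-01,  1.52158279e+00,  1.10136913e-05,
        1.32070041e+00, -6.65889432e-02]), 'joint_vel': array([-9.68069609e-04, -5.55199067e-04,  9.16427676e-05,  2.86130914e-04,
        3.11350413e-04, -1.68360407e-04]), 'tau': array([-2.91889650e-03, -5.31791174e+01, -3.52748716e+01,  7.07380241e-02,
        2.42361089e-02, -1.15462803e-04]), 'ee_pos': array([0.24248337, 0.49339225, 0.22388205]), 'eef_rot': array([-3.14042785e+00, -8.83691116e-05,  2.68475629e+00]), 'force': array([-0.04993318,  0.66246107, -0.87286161]), 'moment': array([ 0.07166699, -0.01146236, -0.00468277]), 'grip_width': 0.09404488171945094}
```

View pics/0.png

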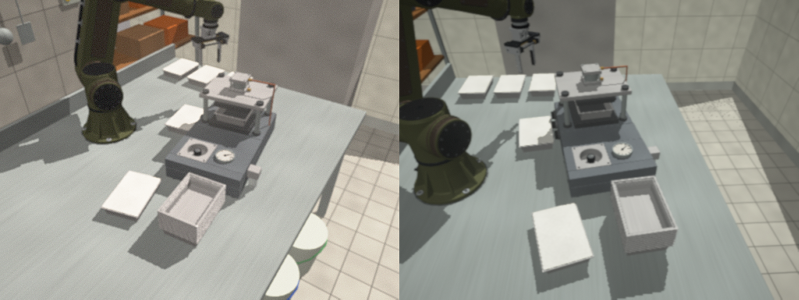

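View crops.

The press stands in the middle of the bench. The knob is near (254,192) in the scene image and (245,201) in the side image, with the gauge to its right. Next I'll look at enlarged crops.

Run:
```python
from h import *
import pickle
cs=pickle.load(open('c0.pkl','rb'))
a=cs['scene']['pixels'][160:240,200:330]; b=cs['side']['pixels'][160:240,195:325]
save('1.png',np.vstack([a,b])[:, :],None,3.7*1.0)
```

```text
(no output)
```

View pics/1.png

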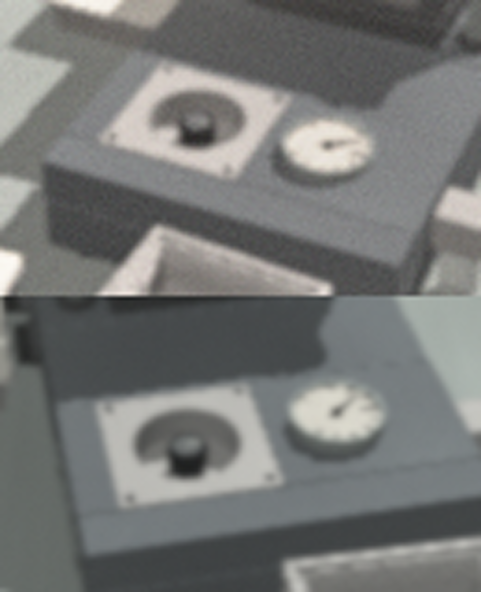

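The scene crop shows the flange with its centre near pixel (253,192) and the gauge at (288,200). In the side crop they are at (245.6,200.3) and (286.4,191.6).

Run:
```python
from h import *
import pickle
cs=pickle.load(open('c0.pkl','rb'))
S,D=cs['scene'],cs['side']
for nm,c,o,pts in(('scene',S,(200,160),[(160,65),(290,95),(235,177),(102,137),(196,118)]),('side',D,(195,80),[(97,403),(250,383),(283,487),(120,507),(187,445)])):
    off=(200,160,0) if nm=='scene' else (195,160,296)
    P=np.array([at_z(c,off[0]+x/3.7,off[1]+(y-off[2])/3.7,.105) for x,y in pts]); print(nm,P.round(4)[:,:2].tolist(),P[:4].mean(0).round(4))
    print(np.linalg.norm(np.diff(P[[0,1,2,3,0]],axis=0),axis=1).round(3))
    g=(288.4,199.7) if nm=='scene' else (286.4,191.6)
    G=at_z(c,*g,.117); w=P[:4].mean(0); d=(G-w)[:2]; print('gauge',G.round(4),np.linalg.norm(d),np.arctan2(d[1],d[0]))
print(at_d(S,240,180),at_d(D,262,205))
```

```text
scene [[0.4507, 0.0256], [0.5652, 0.051], [0.586, -0.0641], [0.4695, -0.0815], [0.518, -0.0186]] [ 0.5178 -0.0173  0.105 ]
[0.117 0.117 0.118 0.109]
gauge [ 0.6336 -0.0048  0.117 ] 0.1164631498908068 0.10744625458395285
side [[0.4505, 0.0304], [0.5692, 0.0493], [0.5847, -0.0711], [0.4686, -0.0861], [0.5177, -0.022]] [ 0.5182 -0.0194  0.105 ]
[0.12  0.121 0.117 0.118]
gauge [ 0.6313 -0.0049  0.117 ] 0.11402057857699482 0.12737774686017536
[0.44817638 0.01149859 0.10296052] [ 0.56126101 -0.04505774  0.10625054]
```

```bash
python3 - <<'E'
from h import *
import pickle
cs=pickle.load(open('c0.pkl','rb'))
for c in cs.values():
    v,u=np.mgrid[0:384,0:512]; d=c['depth']; m=d>0
    P=(np.stack([(u-c['cx'])/c['fx']*d,(v-c['cy'])/c['fy']*d,d],-1)[m]-np.array(c['t']))@np.array(c['R'])
    for y in np.arange(-.1,.45,.05):
        for z0,z1 in((.13,.25),(.25,.6)):
            q=P[(abs(P[:,1]-y)<.025)&(P[:,2]>z0)&(P[:,2]<z1)&(P[:,0]>.3)&(P[:,0]<.9)]
            if len(q)>8: print(round(y,2),z0,np.percentile(q,[1,99],axis=0).round(3)[:,[0,2]].tolist())
E
python3 -m creep '{"translation":[[0,-40,20],[0,-80,40],[0,-120,60],[0,-160,80],[0,-200,80]],"yaw":[0,0,0,0,0],"gripper":[146,146,146,146,146]}' 20
```

```text
0.15 0.13 [[0.414, 0.133], [0.587, 0.247]]
0.15 0.25 [[0.416, 0.25], [0.445, 0.257]]
0.2 0.13 [[0.411, 0.132], [0.678, 0.247]]
0.2 0.25 [[0.418, 0.251], [0.671, 0.255]]
0.25 0.13 [[0.397, 0.133], [0.672, 0.249]]
0.25 0.25 [[0.498, 0.25], [0.577, 0.304]]
0.3 0.13 [[0.388, 0.135], [0.674, 0.248]]
0.3 0.25 [[0.397, 0.253], [0.675, 0.304]]
0.35 0.13 [[0.391, 0.134], [0.654, 0.249]]
0.35 0.25 [[0.387, 0.251], [0.639, 0.256]]
0.4 0.13 [[0.592, 0.139], [0.649, 0.243]]
0.4 0.25 [[0.617, 0.251], [0.636, 0.256]]
0.15 0.13 [[0.409, 0.134], [0.575, 0.248]]
0.15 0.25 [[0.416, 0.251], [0.441, 0.256]]
0.2 0.13 [[0.405, 0.132], [0.673, 0.247]]
0.2 0.25 [[0.419, 0.251], [0.668, 0.256]]
0.25 0.13 [[0.393, 0.134], [0.664, 0.249]]
0.25 0.25 [[0.495, 0.251], [0.571, 0.304]]
0.3 0.13 [[0.383, 0.137], [0.67, 0.248]]
0.3 0.25 [[0.397, 0.251], [0.673, 0.304]]
0.35 0.13 [[0.379, 0.241], [0.651, 0.249]]
0.35 0.25 [[0.386, 0.25], [0.64, 0.256]]
0.4 0.13 [[0.584, 0.241], [0.648, 0.245]]
time_s: 0.52
ee_pos: [0.2424, 0.3018, 0.305]
eef_rot: [3.14, 0.001, 2.685]
force: [1.0, 0.0, 0.2]
grip_width: 0.0642
```

```bash
python3 -m creep '{"translation":[[10,-40,0],[20,-80,0],[30,-120,0],[50,-160,0],[70,-200,0]],"yaw":[0,0,0,0,0],"gripper":[146,146,146,146,146]}' 
python3 -m creep '{"translation":[[40,-25,0],[80,-50,0],[120,-75,0],[150,-100,0],[180,-120,0]],"yaw":[0,0,0,0,0],"gripper":[146,146,146,146,146]}'
```

```text
time_s: 0.93
ee_pos: [0.3094, 0.1054, 0.3053]
eef_rot: [3.139, 0.002, 2.686]
force: [0.8, 0.1, -0.2]
grip_width: 0.0403
time_s: 1.35
ee_pos: [0.4833, -0.0113, 0.3049]
eef_rot: [3.139, 0.001, 2.686]
force: [0.1, 1.4, 1.0]
grip_width: 0.0403
```

Grip opening is 40.3 mm. I'll centre over the well and lower part-way, then look with the wrist camera.

```bash
python3 -m creep '{"translation":[[20,-4,-30],[35,-7,-60],[35,-7,-90],[35,-7,-110],[35,-7,-110]],"yaw":[0,0,0,0,0],"gripper":[146,146,146,146,146]}'
python3 - <<'E'
from h import *
import pickle
o=ctrl.get_obs(); c=ctrl.camera('wrist'); pickle.dump((o,c),open('w1.pkl','wb'))
print(o['ee_pos'],o['eef_rot'],c['cx'],c['cy'],c['fx'],np.array(c['tool_from_camera']).round(3).tolist())
save('2.png',c['pixels'],None,1.5)
E
```

```text
time_s: 1.77
ee_pos: [0.5166, -0.0183, 0.1904]
eef_rot: [-3.141, -0.006, 2.685]
force: [-0.5, 0.2, -0.6]
grip_width: 0.0401
[ 0.51660124 -0.01826016  0.1904254 ] [-3.14144963 -0.00561332  2.68538754] 255.90449070619326 192.8751441209551 297.3186396354542 [[0.001, -0.972, -0.236, 0.069], [1.0, 0.0, 0.001, 0.0], [-0.0, -0.236, 0.972, -0.161], [0.0, 0.0, 0.0, 1.0]]
```

View pics/2.png

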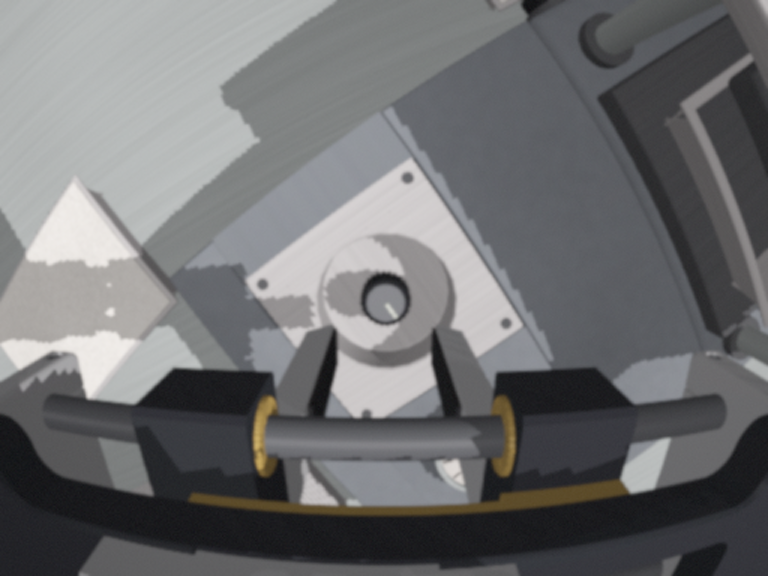

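The knob's top is at full-resolution pixel (256.7,198.7) and the fingers flank the lower half of the image. The gauge is hidden behind the fingers, so I'll measure the knob from here and take a short detour over the gauge.

```bash
python3 - <<'E'
from h import *
import pickle
o,c=pickle.load(open('w1.pkl','rb'));T=wrist_T(o)
print('knob',w_at_z(c,T,385/1.5,298/1.5,.103))
H=[w_at_z(c,T,x/1.5,y/1.5,.105) for x,y in((407,178),(263,285),(366,414),(506,323))]
print(np.round(H,4).tolist(),np.mean(H,0))
d=H[0]-H[1];print('yaw',np.arctan2(*(H[3]-H[0])[:2][::-1]))
E
python3 -m creep '{"translation":[[30,0,30],[70,-2,40],[110,-6,40],[150,-10,40],[180,-15,40]],"yaw":[0,0,0,0,0],"gripper":[146,146,146,146,146]}'
python3 - <<'E'
from h import *
import pickle
o=ctrl.get_obs(); c=ctrl.camera('wrist'); pickle.dump((o,c),open('w2.pkl','wb'));T=wrist_T(o)
print(o['ee_pos'])
Ti=np.linalg.inv(T@np.array(c['tool_from_camera']));p=(Ti@np.array([.632,-.005,.117,1]))[:3]
th=np.arctan2(np.hypot(p[0],p[1]),p[2]);r=th*c['fx']/np.hypot(p[0],p[1]);u=int(c['cx']+p[0]*r);v=int(c['cy']+p[1]*r);print(u,v)
save('3.png',c['pixels'],(u-50,max(v-50,0),u+50,v+50),6)
E
```

```text
knob [ 0.5135467  -0.01573723  0.103     ]
[[0.4575, 0.0251, 0.105], [0.4749, -0.0759, 0.105], [0.5754, -0.0593, 0.105], [0.5588, 0.0424, 0.105]] [ 0.51665266 -0.01689831  0.105     ]
yaw 0.16880195817063492
time_s: 2.23
ee_pos: [0.6998, -0.0331, 0.2357]
eef_rot: [3.139, 0.001, 2.686]
force: [-0.1, 0.2, -0.1]
grip_width: 0.0401
[ 0.6998224  -0.03311514  0.23571347]
250 117
```

View pics/3.png

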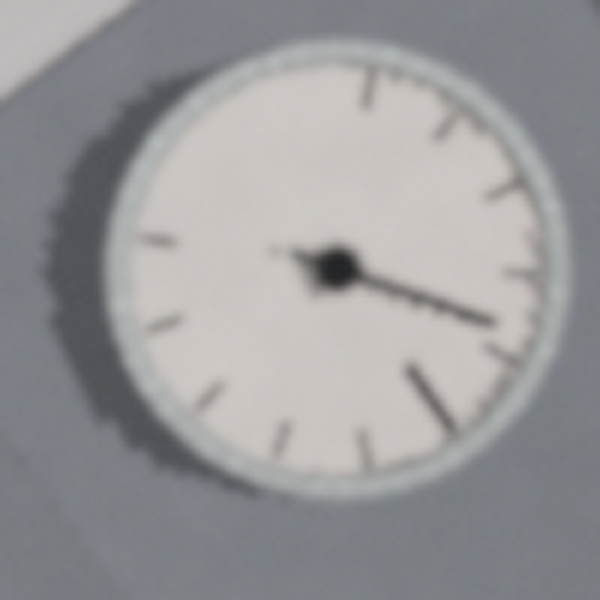

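The gauge is clear in this crop: centre (337,267), needle tip (493,322), long mark from (408,365) to (457,432). I'll compute the turn from that and move back over the knob, lower down.

```bash
python3 - <<'E'
from h import *
import pickle
o,c=pickle.load(open('w2.pkl','rb'));T=wrist_T(o)
f=lambda x,y:w_at_z(c,T,200+x/6,67+y/6,.117)
C,N,M0,M1=[f(*p) for p in((337,267),(493,322),(408,365),(457,432))]
Cr=f(337,268)
a=lambda p:np.arctan2(*(p-C)[:2][::-1])
print(C,np.linalg.norm(N-C),np.linalg.norm(M1-C),a(N),a(M0),a(M1)); d=a(N)-a((M0+M1)/2); print('short',d,'knob',d/.35)
E
python3 -m creep '{"translation":[[-40,4,0],[-80,8,0],[-120,12,0],[-160,15,-20],[-184,16,-50]],"yaw":[0,0,0,0,0],"gripper":[146,146,146,146,146]}'
python3 -m creep '{"translation":[[0,0,-20],[0,0,-40],[0,0,-40]],"yaw":[0,0,0],"gripper":[146,146,146]}'
python3 - <<'E'
from h import *
import pickle
o=ctrl.get_obs(); c=ctrl.camera('wrist'); pickle.dump((o,c),open('w3.pkl','wb'));T=wrist_T(o)
print(o['ee_pos'])
save('4.png',c['pixels'],(160,130,360,280),4)
E
```

```text
[0.62945496 0.00218914 0.117     ] 0.02572251034655829 0.03193050037054923 0.7809695085902627 0.16956207726480207 0.17389076202644982
short 0.6086887986738274 knob 1.7391108533537927
time_s: 2.7
ee_pos: [0.5177, -0.0179, 0.1874]
eef_rot: [3.137, 0.006, 2.686]
force: [1.9, -0.9, -0.2]
grip_width: 0.04
time_s: 2.95
ee_pos: [0.5167, -0.0177, 0.1465]
eef_rot: [3.138, 0.005, 2.686]
force: [0.4, 0.7, -0.5]
grip_width: 0.0403
[ 0.51669089 -0.01771059  0.14646208]
```

View pics/4.png

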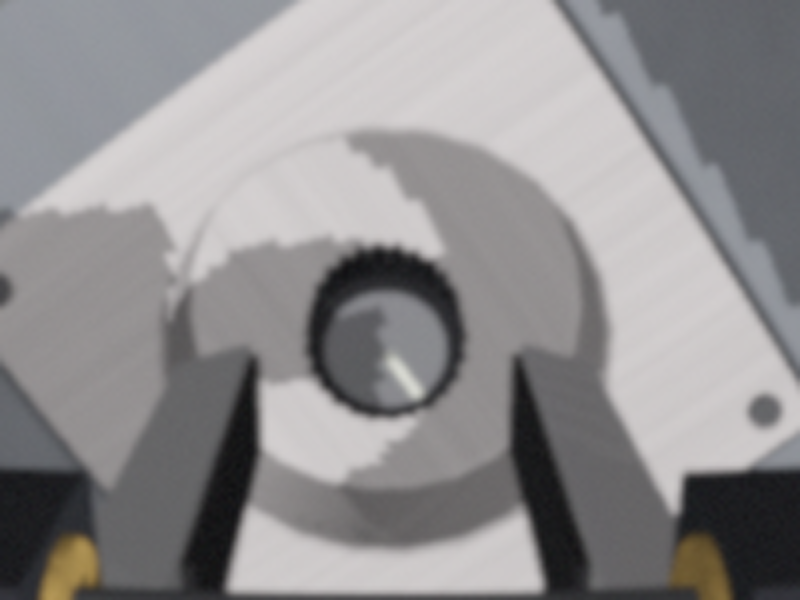

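The knob is centred between the fingers in x: finger edges at 255 and 515, knob top disc at (387,351), rim centre at (386,339).

Run:
```python
from h import *
import pickle
o,c=pickle.load(open('w3.pkl','rb'));T=wrist_T(o)
f=lambda x,y,z:w_at_z(c,T,160+x/4,130+y/4,z)
for p in((387,351,.103),):print(f(*p), (np.linalg.inv(T)@np.append(f(*p),1))[:3])
R=[f(x,y,.105) for x,y in((163,335),(608,345),(385,130),(385,548))];print(np.round(R,4).tolist(),np.mean(R[:2],0),np.mean(R[2:],0))
print(np.linalg.norm(R[0]-R[1]),np.linalg.norm(R[2]-R[3]), f(325,350,.103)-f(450,350,.103))
```

```text
[ 0.51675184 -0.0165959   0.103     ] [0.0006365  0.00087473 0.04346295]
[[0.4958, -0.0514, 0.105], [0.533, 0.0201, 0.105], [0.4802, 0.0009, 0.105], [0.5519, -0.0342, 0.105]] [ 0.51437305 -0.01564126  0.105     ] [ 0.516027   -0.01665297  0.105     ]
0.08056168967124375 0.07978469957774471 [-0.0099876  -0.02033248  0.        ]
```

```bash
python3 -m creep '{"translation":[[-0.4,1,-12],[-0.4,1,-24],[-0.4,1,-36],[-0.4,1,-45.5],[-0.4,1,-45.5]],"yaw":[0,0,0,0,0],"gripper":[146,146,146,146,146]}'
python3 -m creep '{"translation":[[0,0,0],[0,0,0],[0,0,0],[0,0,0],[0,0,0]],"yaw":[0,0,0,0,0],"gripper":[160,175,190,200,210]}' 8
```

```text
time_s: 3.42
ee_pos: [0.517, -0.0167, 0.1016]
eef_rot: [3.138, 0.005, 2.686]
force: [0.1, 0.2, -1.3]
grip_width: 0.0402
time_s: 3.83
ee_pos: [0.5171, -0.0175, 0.1023]
eef_rot: [3.139, 0.006, 2.686]
force: [-2.8, -7.6, 0.1]
grip_width: 0.0301
```

```bash
python3 -m creep '{"translation":[[-0.3,-0.6,0],[-0.3,-0.6,0],[-0.3,-0.6,0]],"yaw":[0,0,0],"gripper":[215,215,215]}' 8
```

```text
time_s: 4.08
ee_pos: [0.517, -0.0178, 0.1029]
eef_rot: [3.138, 0.006, 2.686]
force: [-0.7, 3.5, 1.2]
grip_width: 0.0299
```

```bash
python3 -m creep '{"translation":[[0,0.3,1],[0,0.3,2],[0,0.3,3],[0,0.3,4],[0,0.3,4]],"yaw":[0,0,0,0,0],"gripper":[215,215,215,215,215]}' 8
python3 -m creep '{"translation":[[0,0,1],[0,0,1],[0,0,1]],"yaw":[0,0,0],"gripper":[215,215,215]}' 8
```

```text
time_s: 4.5
ee_pos: [0.517, -0.0177, 0.1071]
eef_rot: [3.139, 0.006, 2.686]
force: [-0.7, -2.4, 0.6]
grip_width: 0.0297
time_s: 4.75
ee_pos: [0.5171, -0.0177, 0.1082]
eef_rot: [3.139, 0.006, 2.686]
force: [-1.2, -1.0, -0.4]
grip_width: 0.0298
```

```bash
python3 -m creep '{"translation":[[0,0,0.6],[0,0,0.6],[0,0,0.6]],"yaw":[0,0,0],"gripper":[215,215,215]}' 8
python3 -m creep '{"translation":[[0,0,0.6],[0,0,0.6],[0,0,0.6]],"yaw":[0,0,0],"gripper":[215,215,215]}' 8
python3 - <<'E'
from h import *
for n in ('scene','side'):
    c=ctrl.camera(n); a=c['pixels'][170:215,225:310] if n=='scene' else c['pixels'][175:220,220:305]
    b=a if n=='scene' else np.vstack([b,a])
save('5.png',b,None,6)
E
```

```text
time_s: 5.0
ee_pos: [0.517, -0.0177, 0.1087]
eef_rot: [3.139, 0.006, 2.686]
force: [-0.3, -0.1, -4.4]
grip_width: 0.0299
time_s: 5.25
ee_pos: [0.5169, -0.0176, 0.1089]
eef_rot: [3.139, 0.006, 2.686]
force: [1.2, -0.8, -9.7]
grip_width: 0.0299
```

View pics/5.png

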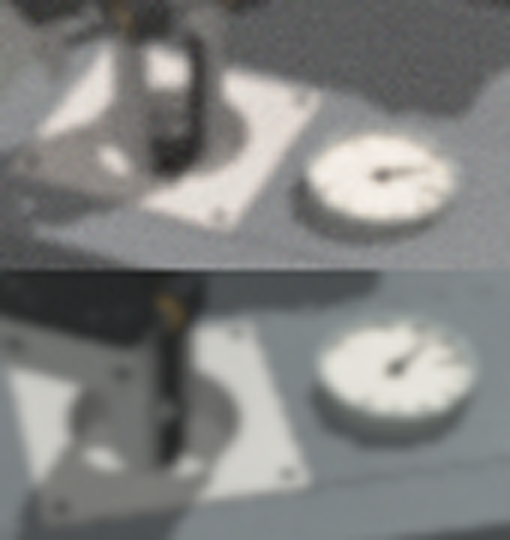

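The needle is clearly readable in both fixed cameras and hasn't moved. The upper stop is felt at z ≈ 0.1088 (-9.7 N), so I'll back off 0.8 mm and turn.

```bash
python3 -m creep '{"translation":[[0,0,-0.8],[0,0,-0.8],[0,0,-0.8],[0,0,-0.8],[0,0,-0.8]],"yaw":[0,-0.1,-0.2,-0.3,-0.3],"gripper":[215,215,215,215,215]}' 9
python3 -m creep '{"translation":[[0,0,0],[0,0,0],[0,0,0],[0,0,0],[0,0,0]],"yaw":[-0.1,-0.2,-0.3,-0.4,-0.4],"gripper":[215,215,215,215,215]}' 9
```

```text
time_s: 5.77
ee_pos: [0.5168, -0.0178, 0.1085]
eef_rot: [3.139, 0.006, 2.381]
force: [-1.8, -2.2, -1.4]
grip_width: 0.0297
time_s: 6.18
ee_pos: [0.5167, -0.0179, 0.1088]
eef_rot: [3.139, 0.006, 1.98]
force: [-3.4, -3.4, -0.8]
grip_width: 0.0299
```

```bash
python3 -m creep '{"translation":[[-0.3,-0.3,-0.3],[-0.3,-0.3,-0.3],[-0.3,-0.3,-0.3],[-0.3,-0.3,-0.3],[-0.3,-0.3,-0.3]],"yaw":[-0.1,-0.2,-0.3,-0.4,-0.5],"gripper":[215,215,215,215,215]}' 9
python3 -m creep '{"translation":[[0,0,-0.3],[0,0,-0.3],[0,0,-0.3],[0,0,-0.3],[0,0,-0.3]],"yaw":[-0.1,-0.2,-0.3,-0.4,-0.4],"gripper":[215,215,215,215,215]}' 9
```

```text
time_s: 6.6
ee_pos: [0.5163, -0.018, 0.1088]
eef_rot: [3.14, 0.006, 1.481]
force: [-3.2, -0.3, 0.8]
grip_width: 0.0296
time_s: 7.02
ee_pos: [0.5161, -0.0179, 0.1087]
eef_rot: [3.14, 0.006, 1.082]
force: [-5.6, 0.7, 2.0]
grip_width: 0.0298
```

```bash
python3 -m creep '{"translation":[[-0.6,0,-0.5],[-0.6,0,-0.5],[-0.6,0,-0.5]],"yaw":[-0.07,-0.135,-0.135],"gripper":[215,215,215]}' 9
python3 - <<'E'
from h import *
import pickle
cs={}
for n,(x,y) in (('scene',(268,180)),('side',(266,175))):
    c=ctrl.camera(n); cs[n]=c; a=c['pixels'][y:y+36,x:x+40]
    b=a if n=='scene' else np.hstack([b,a])
pickle.dump(cs,open('c1.pkl','wb'))
save('6.png',b,None,10)
E
```

```text
time_s: 7.27
ee_pos: [0.5159, -0.0178, 0.1087]
eef_rot: [3.139, 0.005, 0.951]
force: [-0.6, -0.9, 2.2]
grip_width: 0.0299
```

View pics/6.png

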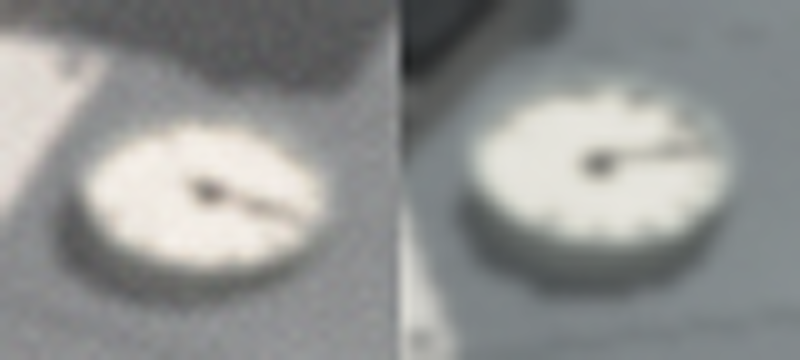

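The needle now lies along the long mark in both crops: hub (207,190) to tip (305,215) in scene, (598,163) to (705,150) in side.

Run:
```python
from h import *
import pickle
cs=pickle.load(open('c1.pkl','rb'))
for n,ox,oy,h,t in(('scene',268,180,(207,190),(305,215)),('side',266-40,175,(598,163),(705,150))):
    f=lambda p:at_z(cs[n],ox+p[0]/10,oy+p[1]/10,.117)
    d=f(t)-f(h);print(n,np.linalg.norm(d),np.arctan2(d[1],d[0]))
```

```text
scene 0.030123349845625556 0.19401498256596422
side 0.030640031046568265 0.13720938128746868
```

```bash
python3 -m creep '{"translation":[[0,0,-0.5],[0,0,-1],[0,0,-1.5],[0,0,-1.5],[0,0,-1.5]],"yaw":[0,0,0,0,0],"gripper":[215,215,215,215,215]}' 9
python3 -m creep '{"translation":[[0,0,-0.5],[0,0,-0.8],[0,0,-0.8]],"yaw":[0,0,0],"gripper":[215,215,215]}' 9
python3 -m creep '{"translation":[[0,0,-0.5],[0,0,-0.5],[0,0,-0.5]],"yaw":[0,0,0],"gripper":[215,215,215]}' 9
```

```text
time_s: 7.78
ee_pos: [0.5159, -0.0178, 0.1071]
eef_rot: [3.139, 0.005, 0.955]
force: [-1.2, -0.3, 0.9]
grip_width: 0.0297
time_s: 8.03
ee_pos: [0.5159, -0.0179, 0.1062]
eef_rot: [3.139, 0.005, 0.955]
force: [-1.8, -0.4, 1.5]
grip_width: 0.0298
time_s: 8.28
ee_pos: [0.5159, -0.0178, 0.1059]
eef_rot: [3.139, 0.005, 0.955]
force: [-3.5, -0.5, 4.9]
grip_width: 0.0296
```

Knob stops on the teeth at z ≈ 0.106. I'll feel for the gap clockwise with light pressure, about 4 N.

```bash
python3 -m creep '{"translation":[[0,0,-0.4],[0,0,-0.4],[0,0,-0.4]],"yaw":[-0.03,-0.06,-0.06],"gripper":[215,215,215]}' 9
python3 -m creep '{"translation":[[0,0,-0.4],[0,0,-0.4],[0,0,-0.4]],"yaw":[-0.03,-0.06,-0.06],"gripper":[215,215,215]}' 9
```

```text
time_s: 8.53
ee_pos: [0.5159, -0.0178, 0.1056]
eef_rot: [3.139, 0.005, 0.893]
force: [-1.7, -0.1, 3.2]
grip_width: 0.0298
time_s: 8.78
ee_pos: [0.5159, -0.0178, 0.1051]
eef_rot: [3.139, 0.005, 0.833]
force: [-1.8, -0.9, 1.7]
grip_width: 0.03
```

```bash
python3 -m creep '{"translation":[[0,0,-0.5],[0,0,-0.5],[0,0,-0.5]],"yaw":[0,0,0],"gripper":[215,215,215]}' 9
python3 -m creep '{"translation":[[0,0,-0.5],[0,0,-0.5],[0,0,-0.5]],"yaw":[0,0,0],"gripper":[215,215,215]}' 9
```

```text
time_s: 9.03
ee_pos: [0.5159, -0.0178, 0.1044]
eef_rot: [3.139, 0.005, 0.834]
force: [-0.9, -0.2, 0.5]
grip_width: 0.03
time_s: 9.28
ee_pos: [0.5158, -0.0178, 0.1038]
eef_rot: [3.139, 0.005, 0.834]
force: [-1.1, 0.4, 0.9]
grip_width: 0.0298
```

```bash
python3 -m creep '{"translation":[[0,0,-0.6],[0,0,-0.8],[0,0,-0.8]],"yaw":[0,0,0],"gripper":[215,215,215]}' 9
python3 -m creep '{"translation":[[0,0,-0.5],[0,0,-0.5],[0,0,-0.5]],"yaw":[0,0,0],"gripper":[215,215,215]}' 9
python3 -m creep '{"translation":[[0,0,-0.6],[0,0,-0.6],[0,0,-0.6]],"yaw":[0,0,0],"gripper":[215,215,215]}' 9
```

```text
time_s: 9.53
ee_pos: [0.5159, -0.0178, 0.103]
eef_rot: [3.139, 0.005, 0.834]
force: [-1.9, -0.6, 1.3]
grip_width: 0.0294
time_s: 9.78
ee_pos: [0.5159, -0.0178, 0.1027]
eef_rot: [3.139, 0.005, 0.834]
force: [-3.2, -0.1, 5.1]
grip_width: 0.0296
time_s: 10.03
ee_pos: [0.516, -0.0178, 0.1025]
eef_rot: [3.139, 0.005, 0.834]
force: [-5.4, 0.7, 8.6]
grip_width: 0.0295
```

Bottom stop is felt at z ≈ 0.1026, 6.2 mm below the upper stop, so the knob is fully down. I'll ease the load, open to 40 mm, and rise.

```bash
python3 -m creep '{"translation":[[0,0,0.2],[0,0,0.2],[0,0,0.2],[0,0,0.2],[0,0,0.2]],"yaw":[0,0,0,0,0],"gripper":[215,190,165,146,146]}' 9
python3 -m creep '{"translation":[[0,0,0.2],[0,0,0.2],[0,0,4],[0,0,8],[0,0,16]],"yaw":[0,0,0,0,0],"gripper":[146,146,146,146,146]}'
python3 -m creep '{"translation":[[0,0,30],[0,0,60],[0,0,90],[0,0,120],[0,0,150]],"yaw":[0,0,0,0,0],"gripper":[146,146,146,146,146]}'
python3 -m creep '{"translation":[[-30,0,30],[-60,0,30],[-90,0,30],[-120,0,30],[-120,0,30]],"yaw":[0,0,0,0,0],"gripper":[146,146,146,146,146]}'
python3 - <<'E'
from h import *
import pickle
cs={}
for n,(x,y) in (('scene',(230,165)),('side',(225,165))):
    c=ctrl.camera(n); cs[n]=c; a=c['pixels'][y:y+60,x:x+80]
    b=a if n=='scene' else np.hstack([b,a])
save('7.png',b,None,5)
o=ctrl.get_obs(); c=ctrl.camera('wrist'); cs['w']=(o,c); save('8.png',c['pixels'],None,1.5)
pickle.dump(cs,open('c2.pkl','wb')); print(ctrl.get_obs()['time_s'])
E
```

```text
time_s: 10.45
ee_pos: [0.5161, -0.0177, 0.1026]
eef_rot: [3.139, 0.004, 0.834]
force: [-0.2, -0.1, 0.4]
grip_width: 0.0396
time_s: 10.87
ee_pos: [0.5158, -0.0177, 0.1187]
eef_rot: [3.14, 0.005, 0.834]
force: [0.0, -0.1, 0.3]
grip_width: 0.04
time_s: 11.28
ee_pos: [0.5155, -0.0177, 0.2712]
eef_rot: [3.139, 0.004, 0.834]
force: [1.3, -0.4, -0.8]
grip_width: 0.04
time_s: 11.7
ee_pos: [0.3922, -0.0175, 0.3025]
eef_rot: [3.137, 0.003, 0.834]
force: [0.6, 0.8, 0.1]
grip_width: 0.0405
11.85
```

View pics/7.png

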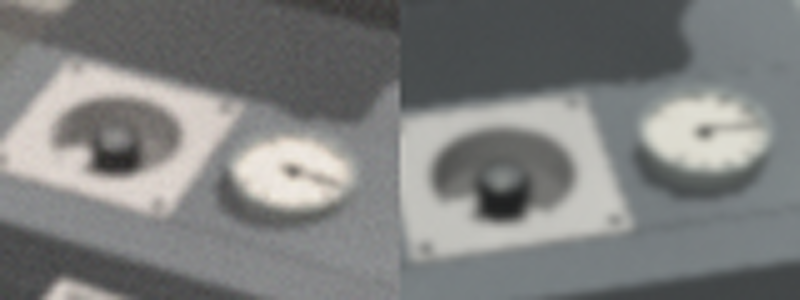

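View pics/8.png

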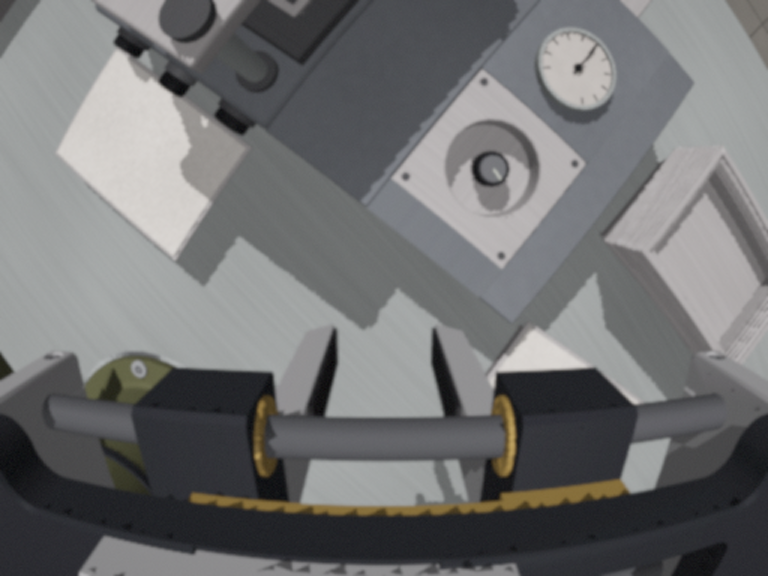

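The trays are in place and the gripper is clear. I'll enlarge the wrist camera's view of the gauge, near (577,68), for a final reading.

Run:
```python
from h import *
import pickle
cs=pickle.load(open('c2.pkl','rb'));o,c=cs['w']
save('9.png',c['pixels'],(350,10,420,80),8)
```

```text
(no output)
```

View pics/9.png

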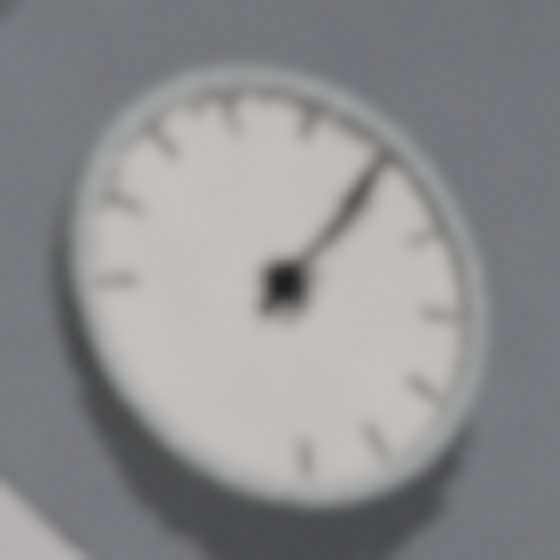

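The needle overlaps the long mark: hub at (285,285), combined line ending at (388,155). It sits a couple of degrees clockwise of the mark, well inside the 9° tolerance, so I'm handing in.

```bash
python3 -c "
from station import ctrl
print(ctrl.hand_in())"
```

```text
the job is handed in; nothing more can be done
None
```

The regulator is set to about 5.1 bar and the knob is back down and locked. I handed the job in at about 12 s on the robot's clock.

**What I did:** I gripped the knob at 8–9 N and pulled it up to its upper stop. I then turned it 1.73 rad clockwise and lowered it onto the collar's teeth with about 5 N. A further 0.12 rad clockwise brought it over a gap, and it dropped in. I pressed it down until I felt the bottom stop at 8.6 N, let go and backed away.

**Last checks:**
- **Knob down:** the bottom stop came 6.2 mm below the upper stop, which matches the full 6 mm of travel. The knob looked fully down in the last pictures. I did not try twisting it to prove the lock, to spare the teeth.
- **Gauge:** the last close-up shows the needle over the long five-bar mark, a couple of degrees past it. From the knob's turn I work that out as about 0.1 bar high. Before the final 0.12 rad, the two fixed cameras disagreed slightly (0.19 and 0.14 rad, against 0.17 for the mark).
- **Surroundings:** the trays looked undisturbed, and the gripper was clear of everything. The highest vertical force was about 10 N, at the upper stop. No force check failed.

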